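# Balance the filled jar on the shop counter

## Robot

A 6-joint arm with a two-finger parallel gripper is mounted at the origin on the work surface. World frame = base frame: x ahead of the robot, y to its left, z up, the work surface at z = 0. Lengths are in m, angles in rad, forces in N, time in s.
With the tool pointing down it reaches from about 0.375 to 0.825 m from the base axis. Payload 5.5 kg.
Tool frame: the origin (TCP) lies at the very end of the fingers, on their centre line; the grasp point (between the pads) lies 19 mm behind it; x points along the fingers, z is the direction in which the jaws open and shut, and the axes are right-handed (so a half turn about x gives the same grasp; the last joint's range is limited). The gripper opens to 85 mm and grips with 20 to 120 N. Pads are 22 mm wide; open, the fingers measure 114 mm over their backs; the gripper's body (76 mm by 85 mm) begins 54 mm behind the grasp point. The pads swing forward as they close: fully open they stand 13 mm farther back than shut.
Start: joints at [1.33, 0.314, -0.047, 1.21, 0, 1.571], TCP at [0.143, 0.583, 0.231] pointing down, gripper open.
Joint ranges: [-2.67, 2.67], [-0.69, 1.73], [-1.03, 1.25], [-2.08, 2.16], [-1.42, 1.45], [-3.14, 3.14]. Speed limits (rad/s): [2.39, 2.39, 3.01, 3.14, 3.14, 3.14].

## Interface

Orientations are given as a unit quaternion [x, y, z, w].
In Python, from plant import arm gives the robot as it stands. The module is installed in compiled form; this text tells all that it offers.
- The arm moves only by the tool servo_tool, never from a script. Its argument "steps" is a list of rows, each a list of 3 entries, a list of its own where there are three numbers: the turn, a rotation vector about the tool's x, y, z in degrees, then the shift along the tool's x, y, z in units of 60 mm (1.0 is 60 mm), then the closure, from 0 (fully open) to 1 (shut). In form: [[[ax, ay, az], [dx, dy, dz], fingers], ...]. A call has 1 to 10 rows; each row shifts and turns the commanded pose from where the row before left it, along the tool's axes as they then stand; what a row does not reach is not made up. A row lasts 1/8 s, in which the tool goes at most 62.5 mm and 10.7 degrees, less where a joint would pass 70% of its speed; a pose out of reach is approached as far as the arm can. A call is refused whole if a number of a shift passes 1 or a number of a turn 10.7, either way. A call with a gripper value outside its range is refused whole. The fingers move at their own pace and stop on an object; the grip force is fixed at half the most. Time passes only in rows, so rows that do not move let the fingers close. It gives the time, the measured TCP pose, the force and the opening at its end, in the units of the state.
- arm.read_state(): the state, without advancing time (a new reading comes with each control period).
- arm.read_camera(name): name is "side" or "top" or "wrist"; returns the picture (400x640x3 uint8, red, green, blue); there is no depth.
- arm.get_calibration(name): a dict with "K" (3x3 intrinsics, pixels), "k1" (the pictures are not rectified: a ray, as slopes to the right and down, at radius r is drawn at 1 + k1 r^2 times it, then the intrinsics apply), "R" (3x3) and "t" (3): a world point X has camera coordinates R X + t. Camera axes: x right, y down, z forward; pixel columns grow to the right and rows downward; lengths in m; the calibration is good to about 2 mm. A picture is of the moment at which its call begins: read the wrist's pose just before it. get_calibration takes no time and is no camera call; for the wrist camera it gives the pose at the moment of the call.
- arm.close_job(): hands the job in, once; it reports no verdict.
The state is a dict: "time": time; "q": joint angles; "qvel": joint speeds; "joint_torque": joint torques, N m; "tcp_pos": TCP position; "tool_rot": TCP orientation; "force": force on the tool from outside, world axes, zero at the start; "ft_torque": the same for the moment, N m; "width": finger opening in m.
Only numpy, scipy, OpenCV 4.12 (cv2) and the standard library are available. Lean on these libraries where they do the work, as an engineer would, in place of code of your own. Each camera call takes 0.05 s, during which the arm holds its last target. There are 200 camera calls.

## Task

Weigh the filled jar on the counter balance: take counterweights from the sloping rack and stand them on the empty pan until the beam floats level, with the red pointer at rest in the green band. Set each weight down gently and upright on the pan, leave those not needed in the rack, and do not disturb the jars or the scoop.

Things in the scene. Friction and masses are not known exactly. Their poses are not given: they have to be found in the camera images.
- w100_c (a point): white 100 g counterweight, 80 mm tall: round foot 56 mm across, 12 mm high; 18 mm neck; round grip 26 mm across from 48 to 80 mm above the underside. Point: on its axis, 40 mm above the underside; z runs along the axis, foot to grip; the grip's middle is 24 mm above the point along z. Starts leaning in one of the rack's four places; which one varies.
- w200_c (a point): yellow 200 g counterweight, 80 mm tall: round foot 56 mm across, 20 mm high; 18 mm neck; round grip 26 mm across from 48 to 80 mm above the underside. Point: on its axis, 40 mm above the underside; z runs along the axis, foot to grip; the grip's middle is 24 mm above the point along z. Starts leaning in one of the rack's four places; which one varies.
- w300_c (a point): blue 300 g counterweight, 80 mm tall: round foot 56 mm across, 28 mm high; 18 mm neck; round grip 26 mm across from 48 to 80 mm above the underside. Point: on its axis, 40 mm above the underside; z runs along the axis, foot to grip; the grip's middle is 24 mm above the point along z. Starts leaning in one of the rack's four places; which one varies.
- w400_c (a point): red 400 g counterweight, 80 mm tall: round foot 56 mm across, 38 mm high; 18 mm neck; round grip 26 mm across from 48 to 80 mm above the underside. Point: on its axis, 40 mm above the underside; z runs along the axis, foot to grip; the grip's middle is 24 mm above the point along z. Starts leaning in one of the rack's four places; which one varies.
- rack: fixed wooden rack; origin: centre of underside, z up. Its floor slopes up towards +x at 0.55 rad, so its 4 weights, 80 mm apart along y, lean 0.55 rad towards -x (the robot). A strip lamp along y (x 15 to 59 mm, underside 258 mm up; posts at x 45, y +-179 mm) is over them: take the grips (x about -13, z 120 mm) along the leaning axis.
- balance: fixed grey base of the counter balance, 150 by 420 mm, beam along its y; origin: centre of its underside, on the table; z up. Beam pivot 70 mm up. In its middle an upright white dial, 76 mm wide, top 223 mm above the table, with a green band and ticks each 0.05 rad; a red pointer swings before it.
- weights_pan: the empty steel pan, for counterweights, at the balance's +y end, 160 mm from its middle. Plate 180 mm (x) by 146 mm (y), rim 4 mm high; always horizontal. Origin: its hinge on the beam end; the plate's upper face is 40 mm above it. At level the face is 110 mm above the table; it goes 27 mm up or down with the beam.
- jar_pan: the same kind of pan at the balance's -y end, with a filled jar on it; origin likewise on the beam end, 40 mm below the plate's face.
- beam (a joint): tilt of the beam, rad: 0 level, positive when the jar is too heavy (jar pan low, weights pan high); stops at +-0.17. A soft spring makes it float: each 100 g of difference tilts it 0.05 rad; over 340 g it lies on its stop, as at the start. It settles in about 1 s. Green band: +-0.02 rad. Where on a pan a load stands does not matter.
- jar_a: a closed amber glass jar with a black cap, 76 mm across, 115 mm tall; origin: centre of its underside. The three jars look alike but hold about 500, 600 or 700 g in all (within 3 percent), not told which; one stands on the jar pan, the other two on the riser. Not to be touched.
- jar_b: a closed amber glass jar with a black cap, 76 mm across, 115 mm tall; origin: centre of its underside. The three jars look alike but hold about 500, 600 or 700 g in all (within 3 percent), not told which; one stands on the jar pan, the other two on the riser. Not to be touched.
- jar_c: a closed amber glass jar with a black cap, 76 mm across, 115 mm tall; origin: centre of its underside. The three jars look alike but hold about 500, 600 or 700 g in all (within 3 percent), not told which; one stands on the jar pan, the other two on the riser. Not to be touched.
- riser: fixed wooden step, 100 mm (x) by 270 mm (y), 83 mm high, with the two waiting jars; origin: centre of its underside.
- scoop: steel scoop with a wooden handle, 190 mm long, 28 mm high, lying on the table; origin on the underside near the middle, x towards the scoop's mouth. Bystander.
Mind the look-alikes: they are no part of the job. What is meant by the part that bears w300_c is not turquoise, and is the smaller of those in its own colour. Of the things shaped like the part that bears w200_c, the yellow one is meant.

How it is judged:
By the outcome, as a careful person would: the job done as asked, in the order asked, and still so for the second after the job is handed in, with the robot touching nothing.
It also fails if it takes over 72 s, if anything falls off the work surface, if the arm or the gripper's body presses on something with over 40 N, if the wrist force passes 120 N, or if a joint passes its speed limit or range.

## Working session

There is one attempt and no reset: what is moved stays moved. The work goes in short steps, Python scripts to look and compute and a tool call to move; the robot and the scene stay as the last step left them, time stands still between calls to the robot, and variables do not carry over. Pictures are saved under pics/ and viewed, about 8 in all and at most 12, crops included, and the job is handed in when it is done.

Besides the shell and the picture viewer there is one more tool, called after "Emit:" by a JSON object that holds its "fn" and its "kwargs". servo_tool: Moves the arm, as the interface text tells. Its arguments: {"type":"object","properties":{"steps":{"type":"array","items":{"type":"array"}}},"required":["steps"]}

```bash
mkdir -p pics; ls
python3 - <<'E'
from plant import arm
import cv2
s=arm.read_state();print({k:s[k] for k in('time','tcp_pos','tool_rot','width')})
for n in('side','top'):
    cv2.imwrite(f'pics/{n}0.png',arm.read_camera(n)[:,:,::-1]);c=arm.get_calibration(n);print(n,c)
E
```

```text
pics
{'time': 0.0, 'tcp_pos': array([0.14293413, 0.58211258, 0.23041093]), 'tool_rot': array([-0.4367115 ,  0.55691471,  0.43594831,  0.55594796]), 'width': 0.08535737573234965}
side {'K': array([[366.13217713,   0.        , 322.53956484],
       [  0.        , 366.13217713, 196.10922772],
       [  0.        ,   0.        ,   1.        ]]), 'k1': -0.08294737129627416, 'R': array([[-0.98222809, -0.18745062,  0.00949962],
       [-0.14692626,  0.73641651, -0.66038125],
       [ 0.11679319, -0.65004075, -0.75087041]]), 't': array([0.53996039, 0.13405802, 1.06285851])}
top {'K': array([[362.00890473,   0.        , 320.73889499],
       [  0.        , 362.00890473, 198.15542826],
       [  0.        ,   0.        ,   1.        ]]), 'k1': -0.05725716759868548, 'R': array([[-0.01879534, -0.99980615, -0.00586512],
       [-0.99480134,  0.01928783, -0.09999141],
       [ 0.10008516,  0.00395526, -0.99497101]]), 't': array([0.01910149, 0.54443372, 1.09232137])}
```

View pics/side0.png

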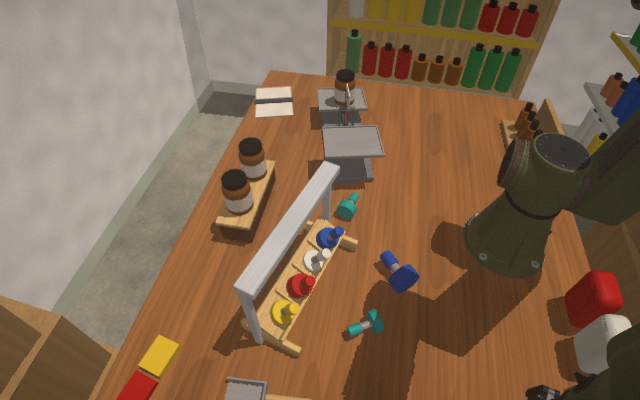

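View pics/top0.png

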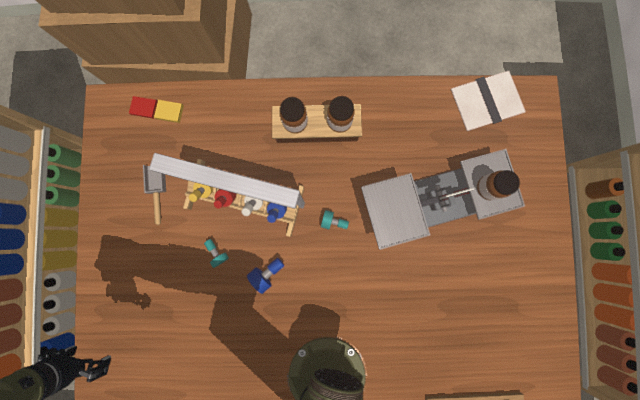

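The rack holds four weights; in the top view, yellow is at (197,193), red at (223,199), white at (250,206) and blue at (275,211). A larger blue weight lies on the table at (266,273), with turquoise ones at (335,220) and (215,252). The rack's blue one looks like the smaller of the two, so I'm enlarging to confirm.

```bash
cat > h.py <<'E'
import numpy as np, cv2
from scipy.spatial.transform import Rotation as Ro
from plant import arm
def ray(c,p):
    d=np.array([(p[0]-c['K'][0,2])/c['K'][0,0],(p[1]-c['K'][1,2])/c['K'][1,1]])
    u=d.copy()
    for _ in range(20): u=d/(1+c['k1']*(u@u))
    v=c['R'].T@np.r_[u,1]; return -c['R'].T@c['t'], v/np.linalg.norm(v)
def onz(c,p,z):
    o,v=ray(c,p); return o+v*(z-o[2])/v[2]
def tri(c1,p1,c2,p2):
    a,u=ray(c1,p1);b,v=ray(c2,p2)
    s=np.linalg.lstsq(np.c_[u,-v],b-a,rcond=None)[0]
    return (a+u*s[0]+b+v*s[1])/2, np.linalg.norm(a+u*s[0]-b-v*s[1])
def proj(c,X):
    x=c['R']@X+c['t'];u=x[:2]/x[2];u=u*(1+c['k1']*(u@u));return c['K'][:2,:2]@u+c['K'][:2,2]
E
python3 - <<'E'
import cv2,numpy as np
t=cv2.imread('pics/top0.png');s=cv2.imread('pics/side0.png')
a=cv2.resize(t[145:295,140:340],None,fx=4,fy=4,interpolation=2)
cv2.imwrite('pics/c1.png',a)
b=cv2.resize(s[160:360,230:430],(600,600),interpolation=2)
cv2.imwrite('pics/c2.png',b)
c=cv2.resize(t[140:255,350:530],None,fx=4,fy=4,interpolation=2);cv2.imwrite('pics/c3.png',c)
E
```

```text
(no output)
```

View pics/c1.png

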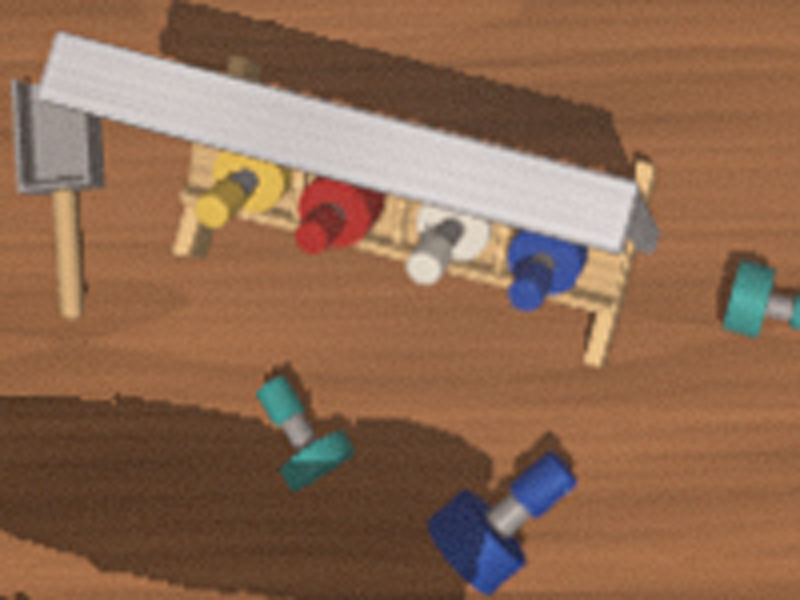

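View pics/c2.png

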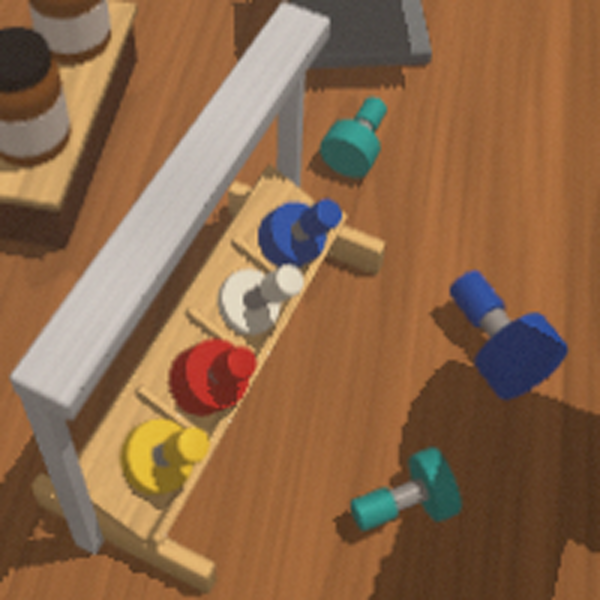

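View pics/c3.png

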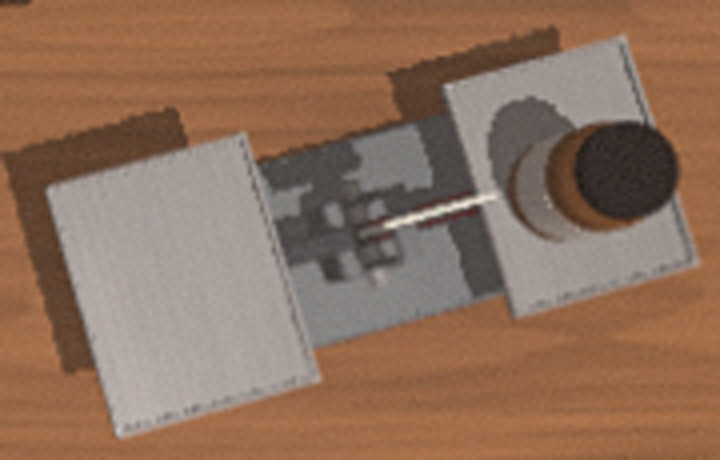

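The rack's blue weight has a foot as wide as its neighbours, while the one lying on the table is clearly bigger, so the rack's blue is the one meant. The rack order from +y to -y is yellow, red, white, blue. Next I work out the positions.

Run:
```python
from h import *
T=arm.get_calibration('top');S=arm.get_calibration('side')
A=dict(y=(211,210),r=(313,236),w=(423,268),b=(525,293));B=dict(y=(194,443),r=(240,360),w=(288,280),b=(327,213))
P={}
for k in A:
    P[k],e=tri(T,np.array(A[k])/4+[140,145],S,np.array(B[k])/3+[230,160]);print(k,P[k].round(4),e.round(4), onz(T,np.array(A[k])/4+[140,145],.1336).round(4))
print('lamp',[onz(T,np.array(q)/4+[140,145],.27).round(3) for q in((60,32),(635,182),(620,250),(40,97))])
C=np.array([onz(T,np.array(q)/4+[350,140],.141) for q in((47,187),(245,133),(320,380),(120,437))])
print(C.round(3),C.mean(0),[np.linalg.norm(C[i]-C[i-1]).round(3) for i in range(4)],np.arctan2(*(C[0]-C[3])[1::-1]),np.arctan2(*(C[1]-C[2])[1::-1]))
w=arm.get_calibration('wrist');s=arm.read_state();R=Ro.from_quat(s['tool_rot']).as_matrix()
print('wristcam in tool',R.T@(-w['R'].T@w['t']-s['tcp_pos']),w['R']@R)
print(R.round(3),s['force'])
```

```text
y [0.5425 0.371  0.1298] 0.0016 [0.5429 0.3697 0.1336]
r [0.5234 0.2981 0.1285] 0.0003 [0.5231 0.2967 0.1336]
w [0.5    0.22   0.1278] 0.0009 [0.4992 0.2188 0.1336]
b [0.4805 0.1482 0.1275] 0.0005 [0.4804 0.1473 0.1336]
lamp [array([0.641, 0.418, 0.27 ]), array([0.54 , 0.061, 0.27 ]), array([0.499, 0.07 , 0.27 ]), array([0.601, 0.43 , 0.27 ])]
[[ 0.563 -0.107  0.141]
 [ 0.599 -0.247  0.141]
 [ 0.425 -0.291  0.141]
 [ 0.389 -0.152  0.141]] [ 0.49399636 -0.19909974  0.141     ] [np.float64(0.179), np.float64(0.145), np.float64(0.179), np.float64(0.144)] 0.25362928886410413 0.2519758381988768
wristcam in tool [-0.14100619  0.07691717 -0.00035701] [[-8.61722750e-04 -1.07617402e-03  9.99999050e-01]
 [-3.03634258e-01 -9.52787794e-01 -1.28701524e-03]
 [ 9.52788274e-01 -3.03635078e-01  4.94275619e-04]]
[[-0.    -0.971  0.238]
 [-0.001  0.238  0.971]
 [-1.    -0.    -0.001]] [0.67955549 0.78159577 0.08882548]
```

```bash
cat >> h.py <<'E'
YR=-.274; XR=np.array([np.cos(YR),np.sin(YR),0]);YV=np.array([-np.sin(YR),np.cos(YR),0])
AX=-np.sin(.55)*XR+np.cos(.55)*np.array([0,0,1])   # leaning axis up
def rot(x,z): return np.c_[x,np.cross(z,x),z]
RL=rot(-AX,YV); RD=rot(np.array([0,0,-1.]),YV)
def plan(p,R,n,p0=None,R0=None):
    s=arm.read_state()
    p0=s['tcp_pos'] if p0 is None else p0
    R0=Ro.from_quat(s['tool_rot']).as_matrix() if R0 is None else R0
    w=Ro.from_matrix(R0.T@R).as_rotvec()
    print('tool shift total/60mm',(R0.T@(p-p0)/.06).round(2),'turn deg',np.degrees(w).round(1))
    for i in range(n):
        Ri=R0@Ro.from_rotvec(w*i/n).as_matrix()
        print(np.degrees(w/n).round(1).tolist(),(Ri.T@(p-p0)/n/.06).round(2).tolist())
E
python3 - <<'E'
from h import *
tip=np.array([.523,.2975,.1336]); g=tip-.016*AX
pre=g-.014*AX+.10*AX; print(g,pre); plan(pre,RL,10)
E
```

```text
[0.53105102 0.2952371  0.11995961] [0.48777677 0.30740017 0.19327672]
tool shift total/60mm [ 0.63 -6.67 -3.08] turn deg [  1.9   0.4 -31.5]
[0.2, 0.0, -3.2] [0.06, -0.67, -0.31]
[0.2, 0.0, -3.2] [0.1, -0.66, -0.31]
[0.2, 0.0, -3.2] [0.14, -0.66, -0.3]
[0.2, 0.0, -3.2] [0.17, -0.65, -0.3]
[0.2, 0.0, -3.2] [0.21, -0.64, -0.3]
[0.2, 0.0, -3.2] [0.24, -0.63, -0.3]
[0.2, 0.0, -3.2] [0.28, -0.62, -0.29]
[0.2, 0.0, -3.2] [0.31, -0.6, -0.29]
[0.2, 0.0, -3.2] [0.34, -0.58, -0.29]
[0.2, 0.0, -3.2] [0.38, -0.57, -0.29]
```

Emit:
{"fn": "servo_tool", "kwargs": {"steps": [[[0.2,0,-3.2],[0.06,-0.67,-0.31],0.3],[[0.2,0,-3.2],[0.1,-0.66,-0.31],0.3],[[0.2,0,-3.2],[0.14,-0.66,-0.3],0.3],[[0.2,0,-3.2],[0.17,-0.65,-0.3],0.3],[[0.2,0,-3.2],[0.21,-0.64,-0.3],0.3],[[0.2,0,-3.2],[0.24,-0.63,-0.3],0.3],[[0.2,0,-3.2],[0.28,-0.62,-0.29],0.3],[[0.2,0,-3.2],[0.31,-0.6,-0.29],0.3],[[0.2,0,-3.2],[0.34,-0.58,-0.29],0.3],[[0.2,0,-3.2],[0.38,-0.57,-0.29],0.3]]}}

```text
time: 1.35
tcp_pos: [0.4886, 0.3065, 0.1944]
tool_rot: [-0.564, 0.422, 0.256, 0.663]
force: [0.2, 0.6, -0.2]
width: 0.0598
```

Emit:
{"fn": "servo_tool", "kwargs": {"steps": [[[0,0,0],[0,0,0],0.3],[[0,0,0],[0,0,0],0.3]]}}

```text
time: 1.6
tcp_pos: [0.4876, 0.3076, 0.1946]
tool_rot: [-0.563, 0.422, 0.257, 0.662]
force: [0.5, 0.5, 0.6]
width: 0.0597
```

Run:
```python
from h import *
tip=np.array([.523,.2975,.1336]); g=tip-.016*AX
plan(g+.086*AX,RL,1)
w=arm.get_calibration('wrist');im=arm.read_camera('wrist')[:,:,::-1]; cv2.imwrite('pics/w1.png',im)
for d in(.12,.04,-.04,-.12): print(proj(w,np.array([.512,.259,.1336])+d*YV).round(1))
print(arm.read_state()['tcp_pos'],arm.read_state()['q'],arm.read_state()['width'])
```

```text
tool shift total/60mm [ 0.02  0.01 -0.  ] turn deg [-0.3  0.4  0.4]
[-0.3, 0.4, 0.4] [0.02, 0.01, -0.0]
[420.3 208.4]
[316.2 209.4]
[211.7 210.2]
[110.4 210.9]
[0.48761192 0.3081545  0.19485292] [ 0.83688314  0.07424605 -0.56040231  0.65770281 -0.48984482  1.04302878] 0.059840421086605144
```

View pics/w1.png

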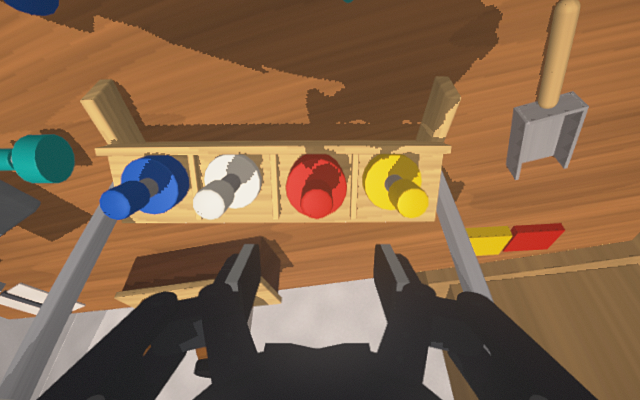

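The rack shows blue, white, red, yellow from left to right. The tip centres are blue (118,206), white (208,205), red (317,203) and yellow (412,204), a few pixels from the prediction. I'm triangulating these with the fixed views.

Run:
```python
from h import *
T=arm.get_calibration('top');S=arm.get_calibration('side');W=arm.get_calibration('wrist')
A=dict(y=(211,210),r=(313,236),w=(423,268),b=(525,293));B=dict(y=(194,443),r=(240,360),w=(288,280),b=(327,213));C=dict(y=(412,204),r=(317,203),w=(208,205),b=(118,206))
from scipy.optimize import least_squares
M=np.c_[XR,YV]
for k in A:
    o=[(T,np.array(A[k])/4+[140,145],1),(S,np.array(B[k])/3+[230,160],1),(W,np.array(C[k]),1)]
    r=least_squares(lambda X:np.concatenate([proj(c,X)-p for c,p,_ in o]),[.5,.25,.13])
    print(k,r.x.round(4),r.fun.round(1),'rack xy rel', (M.T@(r.x-[.5346,.2547,0])[:3]).round(4))
```

```text
y [0.5426 0.3699 0.1298] [ 0.4  0.2 -0.3 -0.5  0.2 -0.1] rack xy rel [-0.0235  0.1131]
r [0.5234 0.2985 0.1274] [-0.   0.1 -0.1  0.4 -0.1  0.1] rack xy rel [-0.0226  0.0392]
w [0.4991 0.2185 0.1298] [ 0.4  0.1  0.7 -0.9  0.4 -0.1] rack xy rel [-0.0244 -0.0445]
b [0.4805 0.1484 0.1293] [-0.2  0.1 -0.1 -0.4  0.  -0.1] rack xy rel [-0.0234 -0.117 ]
```

Run:
```python
from h import *
tip=np.array([.5234,.2985,.1280])
plan(tip-.028*AX,RL,1)
```

```text
tool shift total/60mm [ 1.74  0.07 -0.01] turn deg [-0.3  0.5  0.4]
[-0.3, 0.5, 0.4] [1.74, 0.07, -0.01]
```

Emit:
{"fn": "servo_tool", "kwargs": {"steps": [[[0,0.3,0.3],[0.35,0.07,0],0.3],[[0,0,0],[0.35,0,0],0.3],[[0,0,0],[0.35,0,0],0.3],[[0,0,0],[0.35,0,0],0.3],[[0,0,0],[0.3,0,0],0.3],[[0,0,0],[0,0,0],0.3],[[0,0,0],[0,0,0],1],[[0,0,0],[0,0,0],1],[[0,0,0],[0,0,0],1],[[0,0,0],[0,0,0],1]]}}

```text
time: 2.9
tcp_pos: [0.5364, 0.2951, 0.1068]
tool_rot: [-0.563, 0.425, 0.257, 0.661]
force: [-5.0, 0.3, 6.1]
width: 0.0241
```

Emit:
{"fn": "servo_tool", "kwargs": {"steps": [[[0,0,0],[0,0,0],1],[[0,0,0],[0,0,0],1],[[0,0,0],[-0.1,0,0],1],[[0,0,0],[-0.2,0,0],1]]}}

```text
time: 3.4
tcp_pos: [0.5268, 0.2964, 0.1211]
tool_rot: [-0.563, 0.426, 0.256, 0.66]
force: [0.7, -1.2, -3.1]
width: 0.0245
```

Emit:
{"fn": "servo_tool", "kwargs": {"steps": [[[0,0,0],[-0.3,0,0],1],[[0,0,0],[-0.4,0,0],1],[[0,0,0],[-0.5,0,0],1],[[0,0,0],[-0.5,0,0],1],[[0,0,0],[-0.3,0,0],1],[[0,0,0],[0,0,0],1]]}}

```text
time: 4.15
tcp_pos: [0.4657, 0.3146, 0.2244]
tool_rot: [-0.562, 0.425, 0.258, 0.661]
force: [0.2, 0.6, -4.8]
width: 0.0242
```

Run:
```python
from h import *
s=arm.read_state();print(s['tcp_pos'],s['width'],s['force'])
A=np.array([.39,.19,.25]);B=np.array([.39,.0,.25]);C=np.array([.5376,-.1877,.25])
plan(A,RD,6);plan(B,RD,5,A,RD);plan(C,RD,6,B,RD)
```

```text
[0.46570696 0.31464386 0.22435365] 0.024178626968781886 [ 0.21846446  0.62454245 -4.83168851]
tool shift total/60mm [-0.72  0.32 -2.34] turn deg [-0.2  0.4 31.7]
[-0.0, 0.1, 5.3] [-0.12, 0.05, -0.39]
[-0.0, 0.1, 5.3] [-0.11, 0.06, -0.39]
[-0.0, 0.1, 5.3] [-0.11, 0.07, -0.39]
[-0.0, 0.1, 5.3] [-0.1, 0.08, -0.39]
[-0.0, 0.1, 5.3] [-0.09, 0.09, -0.39]
[-0.0, 0.1, 5.3] [-0.08, 0.1, -0.39]
tool shift total/60mm [ 0.   -0.86 -3.05] turn deg [0. 0. 0.]
[0.0, 0.0, 0.0] [0.0, -0.17, -0.61]
[0.0, 0.0, 0.0] [0.0, -0.17, -0.61]
[0.0, 0.0, 0.0] [0.0, -0.17, -0.61]
[0.0, 0.0, 0.0] [0.0, -0.17, -0.61]
[0.0, 0.0, 0.0] [0.0, -0.17, -0.61]
tool shift total/60mm [ 0.   -3.21 -2.35] turn deg [0. 0. 0.]
[0.0, 0.0, 0.0] [0.0, -0.54, -0.39]
[0.0, 0.0, 0.0] [0.0, -0.54, -0.39]
[0.0, 0.0, 0.0] [0.0, -0.54, -0.39]
[0.0, 0.0, 0.0] [0.0, -0.54, -0.39]
[0.0, 0.0, 0.0] [0.0, -0.54, -0.39]
[0.0, 0.0, 0.0] [0.0, -0.54, -0.39]
```

Emit:
{"fn": "servo_tool", "kwargs": {"steps": [[[0,0.1,5.3],[-0.12,0.05,-0.39],1],[[0,0.1,5.3],[-0.11,0.06,-0.39],1],[[0,0.1,5.3],[-0.11,0.07,-0.39],1],[[0,0.1,5.3],[-0.1,0.08,-0.39],1],[[0,0.1,5.3],[-0.09,0.09,-0.39],1],[[0,0.1,5.3],[-0.08,0.1,-0.39],1],[[0,0,0],[0,-0.17,-0.61],1],[[0,0,0],[0,-0.17,-0.61],1],[[0,0,0],[0,-0.17,-0.61],1],[[0,0,0],[0,-0.17,-0.61],1]]}}

```text
time: 5.4
tcp_pos: [0.3898, 0.0355, 0.2493]
tool_rot: [-0.426, 0.567, 0.425, 0.563]
force: [1.1, -0.3, -3.8]
width: 0.0246
```

Emit:
{"fn": "servo_tool", "kwargs": {"steps": [[[0,0,0],[0,-0.17,-0.61],1],[[0,0,0],[0,-0.54,-0.39],1],[[0,0,0],[0,-0.54,-0.39],1],[[0,0,0],[0,-0.54,-0.39],1],[[0,0,0],[0,-0.54,-0.39],1],[[0,0,0],[0,-0.54,-0.39],1],[[0,0,0],[0,-0.54,-0.39],1],[[0,0,0],[0,0,0],1],[[0,0,0],[0,0,0],1]]}}

```text
time: 6.52
tcp_pos: [0.5372, -0.1893, 0.2495]
tool_rot: [-0.425, 0.567, 0.426, 0.563]
force: [-0.2, 0.1, -3.3]
width: 0.0245
```

Run:
```python
from h import *
s=arm.read_state();print(s['tcp_pos'],s['width'],s['force'])
plan(np.array([.5376,-.1877,.190]),RD,1)
a=arm.read_camera('side')[60:260,250:450,::-1]
w=arm.read_camera('wrist')[:,:,::-1]
cv2.imwrite('pics/m1.png',np.hstack([cv2.resize(a,(400,400),interpolation=2),cv2.resize(w[:,120:520],(400,400))]))
```

```text
[ 0.53724711 -0.18932228  0.24950177] 0.024524271389529312 [-0.20908825  0.06022932 -3.3052783 ]
tool shift total/60mm [ 0.99 -0.    0.03] turn deg [-0.3 -0.3 -0.3]
[-0.3, -0.3, -0.3] [0.99, -0.0, 0.03]
```

View pics/m1.png

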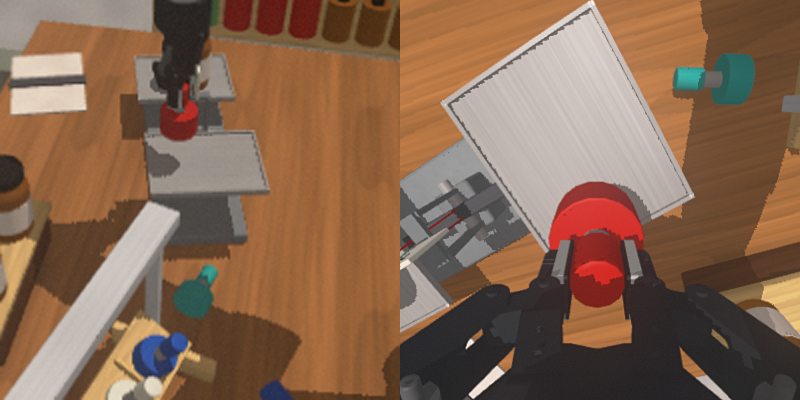

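The red weight hangs upright over the pan. I'll lower it in small steps and watch the force.

Emit:
{"fn": "servo_tool", "kwargs": {"steps": [[[0,0,0],[0.4,0,0.03],1],[[0,0,0],[0.3,0,0],1],[[0,0,0],[0.2,0,0],1],[[0,0,0],[0.1,0,0],1],[[0,0,0],[0.1,0,0],1],[[0,0,0],[0.03,0,0],1],[[0,0,0],[0.03,0,0],1],[[0,0,0],[0,0,0],1]]}}

```text
time: 7.62
tcp_pos: [0.5388, -0.1878, 0.1815]
tool_rot: [-0.426, 0.566, 0.425, 0.563]
force: [-1.0, 2.6, 0.1]
width: 0.0245
```

Emit:
{"fn": "servo_tool", "kwargs": {"steps": [[[0,0,0],[0.03,0,0],1],[[0,0,0],[0.03,0,0],1],[[0,0,0],[0,0,0],1]]}}

```text
time: 8.0
tcp_pos: [0.5387, -0.188, 0.1775]
tool_rot: [-0.426, 0.566, 0.425, 0.563]
force: [0.5, 2.2, 1.4]
width: 0.0244
```

Emit:
{"fn": "servo_tool", "kwargs": {"steps": [[[0,0,0],[0,0,0],0.6],[[0,0,0],[0,0,0],0.5],[[0,0,0],[0,0,0],0.35],[[0,0,0],[0,0,0],0.3],[[0,0,0],[-0.15,0,0],0.3],[[0,0,0],[-0.3,0,0],0.3],[[0,0,0],[-0.5,0,0],0.3],[[0,0,0],[-0.5,0,0],0.3]]}}

```text
time: 9.0
tcp_pos: [0.5386, -0.1877, 0.266]
tool_rot: [-0.426, 0.567, 0.425, 0.563]
force: [0.4, -0.5, 0.4]
width: 0.0596
```

Emit:
{"fn": "servo_tool", "kwargs": {"steps": [[[0,0,0],[0,0.54,0.39],0.3],[[0,0,0],[0,0.54,0.39],0.3],[[0,0,0],[0,0.54,0.39],0.3],[[0,0,0],[0,0.54,0.39],0.3],[[0,0,0],[0,0.54,0.39],0.3],[[0,0,0],[0,0.54,0.39],0.3],[[0,0,0],[0,0.17,0.61],0.3],[[0,0,0],[0,0,0],0.3]]}}

```text
time: 10.0
tcp_pos: [0.3909, 0.0405, 0.265]
tool_rot: [-0.427, 0.565, 0.426, 0.563]
force: [0.4, 0.6, 0.5]
width: 0.0595
```

Run:
```python
from h import *
s=arm.read_state();print(s['time'],s['tcp_pos'],s['width'],s['force'])
t=arm.read_camera('top')[:,:,::-1];a=arm.read_camera('side')[:,:,::-1]
cv2.imwrite('pics/top1.png',t);cv2.imwrite('pics/side1.png',a)
cv2.imwrite('pics/m2.png',np.hstack([cv2.resize(t[145:255,350:450],(400,440),interpolation=2),cv2.resize(a[80:190,305:405],(400,440),interpolation=2)]))
```

```text
10.0 [0.39088544 0.04050606 0.26495927] 0.059533444104124034 [0.39595152 0.5500119  0.4887947 ]
```

View pics/m2.png

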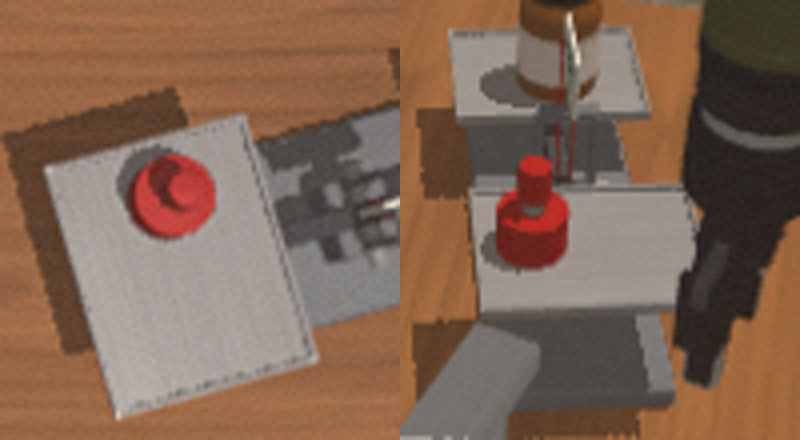

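The red weight stands upright on the pan. The pan corners barely moved, which suggests a small drop and so about 700 g. I'll measure the edge shift in code.

Run:
```python
from h import *
S=arm.get_calibration('side')
a=cv2.imread('pics/side0.png',0).astype(np.float32);b=cv2.imread('pics/side1.png',0).astype(np.float32)
def edge(im,c0,c1,r0,r1):
    g=np.abs(np.diff(cv2.GaussianBlur(im,(1,3),0)[r0:r1,c0:c1].mean(1)));print(np.diff(im[r0:r1,c0:c1].mean(1)).round(0))
    return r0+.5+(g*np.arange(len(g))).sum()/g.sum()
print('weights pan near edge',edge(a,335,345,145,165),edge(b,335,345,145,165))
print('weights pan far edge',edge(a,352,362,117,135),edge(b,352,362,117,135))
c=np.array([.494,-.199,0]);bx=np.array([.968,.25,0]);by=np.array([-.25,.968,0])
for th in(.17,.15,.10,.05):
    z=.11+.16*th+.004; print(th,[proj(S,c+by*q+[0,0,z]).round(2) for q in(.073,-.073)],'jarpan near',proj(S,c-by*(.32-.073)+[0,0,.114-.16*th]).round(2))
```

```text
[ -1.   0.  -1.   1.   1.  -0.   1.   0.  -0.  -7. -25. -31.  -4. -10.
   0.  -1.   1.  -1.  13.]
[ 21.  38.  26.   1.   1.  -1.   2.  -1.   2.  -1. -12. -34. -18.  -8.
  -8.  -0.   0.  -0.   4.]
weights pan near edge 157.24006028205991 152.1340527177992
[ -5.   1.   2.  -1.   6.  29.   3.  16. -20.  12.  27.  -1.   1.   0.
   0.  -1.  -0.]
[ -1.   0.  -3.   1.   4.  30.   2.  14.   8. -34.  50.  -0.  -0.   0.
   2.  -1.  -2.]
weights pan far edge 124.48495317117414 124.88499761141652
0.17 [array([355.25, 154.88]), array([349.69, 124.79])] jarpan near [343.36 107.56]
0.15 [array([355.17, 155.68]), array([349.63, 125.57])] jarpan near [343.41 106.84]
0.1 [array([354.97, 157.64]), array([349.47, 127.52])] jarpan near [343.52 105.02]
0.05 [array([354.77, 159.59]), array([349.32, 129.45])] jarpan near [343.63 103.19]
```

Edges moved only about 0.6 px, so the beam is at about 0.15 rad. The jar is about 700 g and the blue 300 g weight is needed next.

Run:
```python
from h import *
tip=np.array([.4805,.1484,.1295]); plan(tip+.072*AX,RL,5)
```

```text
tool shift total/60mm [ 1.22 -0.3   2.17] turn deg [ -0.2  -0.4 -31.6]
[-0.0, -0.1, -6.3] [0.24, -0.06, 0.43]
[-0.0, -0.1, -6.3] [0.25, -0.03, 0.43]
[-0.0, -0.1, -6.3] [0.25, -0.01, 0.43]
[-0.0, -0.1, -6.3] [0.25, 0.02, 0.43]
[-0.0, -0.1, -6.3] [0.25, 0.05, 0.43]
```

Emit:
{"fn": "servo_tool", "kwargs": {"steps": [[[0,0,-6.3],[0.24,-0.06,0.43],0.3],[[0,0,-6.3],[0.25,-0.03,0.43],0.3],[[0,0,-6.3],[0.25,-0.01,0.43],0.3],[[0,0,-6.3],[0.25,0.02,0.43],0.3],[[0,0,-6.3],[0.25,0.05,0.43],0.3],[[0,0,0],[0,0,0],0.3],[[0,0,0],[0,0,0],0.3]]}}

```text
time: 10.98
tcp_pos: [0.4442, 0.1568, 0.1908]
tool_rot: [-0.564, 0.43, 0.256, 0.657]
force: [0.9, 0.1, 0.3]
width: 0.0598
```

Run:
```python
from h import *
tip=np.array([.4805,.1484,.1295]); plan(tip-.028*AX,RL,1)
w=arm.get_calibration('wrist');im=arm.read_camera('wrist')[:,:,::-1]; p=proj(w,tip);print(p)
cv2.circle(im:=im.copy(),tuple(int(v) for v in p),2,(0,255,0),-1); cv2.imwrite('pics/w2.png',im)
```

```text
tool shift total/60mm [1.66 0.   0.04] turn deg [-0.2 -0.5 -0.2]
[-0.2, -0.5, -0.2] [1.66, 0.0, 0.04]
[320.28687641 210.35036865]
```

View pics/w2.png

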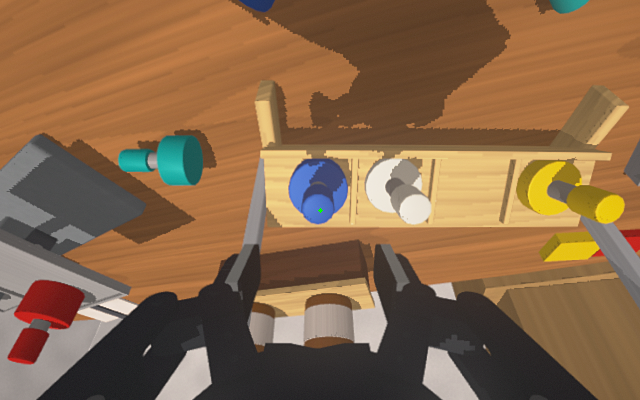

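The blue tip sits at (318,209), matching the mark at (320,210), and is centred between the fingers.

Emit:
{"fn": "servo_tool", "kwargs": {"steps": [[[0,-0.3,0],[0.35,0,0.02],0.3],[[0,0,0],[0.35,0,0],0.3],[[0,0,0],[0.35,0,0],0.3],[[0,0,0],[0.35,0,0],0.3],[[0,0,0],[0.22,0,0],0.3],[[0,0,0],[0,0,0],0.3],[[0,0,0],[0,0,0],1],[[0,0,0],[0,0,0],1],[[0,0,0],[0,0,0],1],[[0,0,0],[0,0,0],1]]}}

```text
time: 12.28
tcp_pos: [0.4933, 0.1446, 0.1083]
tool_rot: [-0.563, 0.427, 0.257, 0.659]
force: [-3.0, -2.8, 6.1]
width: 0.0244
```

Emit:
{"fn": "servo_tool", "kwargs": {"steps": [[[0,0,0],[0,0,0],1],[[0,0,0],[0,0,0],1],[[0,0,0],[-0.1,0,0],1],[[0,0,0],[-0.2,0,0],1],[[0,0,0],[-0.4,0,0],1],[[0,0,0],[-0.5,0,0],1],[[0,0,0],[-0.5,0,0],1],[[0,0,0],[-0.4,0,0],1],[[0,0,0],[0,0,0],1]]}}

```text
time: 13.4
tcp_pos: [0.4292, 0.1638, 0.2162]
tool_rot: [-0.563, 0.427, 0.259, 0.659]
force: [0.8, 0.3, -3.5]
width: 0.0245
```

Run:
```python
from h import *
s=arm.read_state();print(s['tcp_pos'],s['width'],s['force'])
A=np.array([.39,.03,.26]);C=np.array([.4504,-.2103,.25])
plan(A,RD,6);plan(C,RD,7,A,RD)
```

```text
[0.42916891 0.16381526 0.21618097] 0.024464571570633645 [ 0.75636208  0.27887201 -3.5208129 ]
tool shift total/60mm [-0.64 -0.36 -2.32] turn deg [-0.1  0.1 31.4]
[-0.0, 0.0, 5.2] [-0.11, -0.06, -0.39]
[-0.0, 0.0, 5.2] [-0.11, -0.05, -0.39]
[-0.0, 0.0, 5.2] [-0.12, -0.04, -0.39]
[-0.0, 0.0, 5.2] [-0.12, -0.03, -0.39]
[-0.0, 0.0, 5.2] [-0.12, -0.02, -0.39]
[-0.0, 0.0, 5.2] [-0.12, -0.01, -0.39]
tool shift total/60mm [ 0.17 -2.05 -3.58] turn deg [0. 0. 0.]
[0.0, 0.0, 0.0] [0.02, -0.29, -0.51]
[0.0, 0.0, 0.0] [0.02, -0.29, -0.51]
[0.0, 0.0, 0.0] [0.02, -0.29, -0.51]
[0.0, 0.0, 0.0] [0.02, -0.29, -0.51]
[0.0, 0.0, 0.0] [0.02, -0.29, -0.51]
[0.0, 0.0, 0.0] [0.02, -0.29, -0.51]
[0.0, 0.0, 0.0] [0.02, -0.29, -0.51]
```

Emit:
{"fn": "servo_tool", "kwargs": {"steps": [[[0,0,5.2],[-0.11,-0.06,-0.39],1],[[0,0,5.2],[-0.11,-0.05,-0.39],1],[[0,0,5.2],[-0.12,-0.04,-0.39],1],[[0,0,5.2],[-0.12,-0.03,-0.39],1],[[0,0,5.2],[-0.12,-0.02,-0.39],1],[[0,0,5.2],[-0.12,-0.01,-0.39],1],[[0,0,0],[0,-0.29,-0.51],1],[[0,0,0],[0,-0.29,-0.51],1],[[0,0,0],[0,-0.29,-0.51],1],[[0,0,0],[0,-0.29,-0.51],1]]}}

```text
time: 14.65
tcp_pos: [0.4233, -0.1099, 0.2582]
tool_rot: [-0.427, 0.564, 0.426, 0.565]
force: [0.8, 1.3, -2.0]
width: 0.0243
```

Emit:
{"fn": "servo_tool", "kwargs": {"steps": [[[0,0,0],[0,-0.29,-0.51],1],[[0,0,0],[0,-0.29,-0.51],1],[[0,0,0],[0,-0.29,-0.51],1],[[0,0,0],[0,0,0],1],[[0,0,0],[0,0,0],1]]}}

```text
time: 15.28
tcp_pos: [0.448, -0.2109, 0.2586]
tool_rot: [-0.426, 0.564, 0.426, 0.565]
force: [-0.0, 0.5, -3.4]
width: 0.0244
```

Run:
```python
from h import *
s=arm.read_state();print(s['time'],s['tcp_pos'],s['width'],s['force'])
plan(np.array([.4504,-.2103,.19]),RD,1)
```

```text
15.275 [ 0.44795793 -0.21089581  0.25858341] 0.024423192754590355 [-0.03579259  0.48312921 -3.44733859]
tool shift total/60mm [ 1.14 -0.04  0.02] turn deg [-0.2  0.   0.1]
[-0.2, 0.0, 0.1] [1.14, -0.04, 0.02]
```

Emit:
{"fn": "servo_tool", "kwargs": {"steps": [[[0,0,0],[0.4,-0.04,0.02],1],[[0,0,0],[0.35,0,0],1],[[0,0,0],[0.25,0,0],1],[[0,0,0],[0.15,0,0],1],[[0,0,0],[0.05,0,0],1],[[0,0,0],[0.04,0,0],1],[[0,0,0],[0.04,0,0],1],[[0,0,0],[0.04,0,0],1],[[0,0,0],[0,0,0],1]]}}

```text
time: 16.4
tcp_pos: [0.4515, -0.211, 0.1805]
tool_rot: [-0.427, 0.564, 0.425, 0.565]
force: [-0.5, 0.4, -2.9]
width: 0.0245
```

Emit:
{"fn": "servo_tool", "kwargs": {"steps": [[[0,0,0],[0.04,0,0],1],[[0,0,0],[0.04,0,0],1],[[0,0,0],[0.04,0,0],1],[[0,0,0],[0.04,0,0],1],[[0,0,0],[0,0,0],1],[[0,0,0],[0,0,0],1]]}}

```text
time: 17.15
tcp_pos: [0.4515, -0.2109, 0.171]
tool_rot: [-0.427, 0.564, 0.425, 0.565]
force: [0.3, 1.0, -0.5]
width: 0.0245
```

Emit:
{"fn": "servo_tool", "kwargs": {"steps": [[[0,0,0],[0.04,0,0],1],[[0,0,0],[0.04,0,0],1],[[0,0,0],[0.04,0,0],1],[[0,0,0],[0,0,0],1],[[0,0,0],[0,0,0],1]]}}

```text
time: 17.77
tcp_pos: [0.4516, -0.2109, 0.1638]
tool_rot: [-0.427, 0.564, 0.425, 0.565]
force: [0.7, 1.0, -0.3]
width: 0.024
```

Emit:
{"fn": "servo_tool", "kwargs": {"steps": [[[0,0,0],[0,0,0],0.6],[[0,0,0],[0,0,0],0.5],[[0,0,0],[0,0,0],0.35],[[0,0,0],[0,0,0],0.3],[[0,0,0],[-0.1,0,0],0.3],[[0,0,0],[-0.3,0,0],0.3],[[0,0,0],[-0.5,0,0],0.3],[[0,0,0],[-0.5,0,0],0.3],[[0,0,0],[-0.5,0,0],0.3]]}}

```text
time: 18.9
tcp_pos: [0.4512, -0.2108, 0.2792]
tool_rot: [-0.427, 0.564, 0.425, 0.565]
force: [0.0, -0.3, 0.9]
width: 0.0595
```

Run:
```python
from h import *
s=arm.read_state();print(s['time'],s['tcp_pos'],s['q'].round(2))
# view pose: look at dial from robot side, tool tilted forward about 31 deg extra
bx=np.array([.968,.25,0]);by=np.array([-.25,.968,0]);D=np.array([.534,-.354,.2])
for ang in(40,50,60,70):
    a=np.radians(ang);x=np.sin(a)*bx+np.array([0,0,-np.cos(a)])
    print(ang);R=rot(x,by);plan(np.array([.30,-.35,.36]),R,1)
```

```text
18.9 [ 0.45119964 -0.21079885  0.27922378] [-0.44  0.1  -0.2   1.26  0.   -0.16]
40
tool shift total/60mm [-1.35  1.79 -2.92] turn deg [-29.  -10.7 -38.8]
[-29.0, -10.7, -38.8] [-1.35, 1.79, -2.92]
50
tool shift total/60mm [-1.35  1.79 -2.92] turn deg [-28.3 -13.3 -48.6]
[-28.3, -13.3, -48.6] [-1.35, 1.79, -2.92]
60
tool shift total/60mm [-1.35  1.79 -2.92] turn deg [-27.4 -15.9 -58.3]
[-27.4, -15.9, -58.3] [-1.35, 1.79, -2.92]
70
tool shift total/60mm [-1.35  1.79 -2.92] turn deg [-26.4 -18.6 -68.1]
[-26.4, -18.6, -68.1] [-1.35, 1.79, -2.92]
```

Run:
```python
from h import *
bx=np.array([.968,.25,0]);by=np.array([-.25,.968,0])
a=np.radians(40);x=np.sin(a)*bx+np.array([0,0,-np.cos(a)])
plan(np.array([.408,-.386,.31]),rot(x,by),6)
```

```text
tool shift total/60mm [-0.51 -0.11 -3.01] turn deg [-29.  -10.7 -38.8]
[-4.8, -1.8, -6.5] [-0.09, -0.02, -0.5]
[-4.8, -1.8, -6.5] [-0.1, 0.01, -0.5]
[-4.8, -1.8, -6.5] [-0.12, 0.04, -0.49]
[-4.8, -1.8, -6.5] [-0.14, 0.07, -0.48]
[-4.8, -1.8, -6.5] [-0.16, 0.09, -0.47]
[-4.8, -1.8, -6.5] [-0.19, 0.11, -0.46]
```

Emit:
{"fn": "servo_tool", "kwargs": {"steps": [[[-4.8,-1.8,-6.5],[-0.09,-0.02,-0.5],0.3],[[-4.8,-1.8,-6.5],[-0.1,0.01,-0.5],0.3],[[-4.8,-1.8,-6.5],[-0.12,0.04,-0.49],0.3],[[-4.8,-1.8,-6.5],[-0.14,0.07,-0.48],0.3],[[-4.8,-1.8,-6.5],[-0.16,0.09,-0.47],0.3],[[-4.8,-1.8,-6.5],[-0.19,0.11,-0.46],0.3],[[0,0,0],[0,0,0],0.3],[[0,0,0],[0,0,0],0.3],[[0,0,0],[0,0,0],0.3],[[0,0,0],[0,0,0],0.3]]}}

```text
time: 20.15
tcp_pos: [0.4095, -0.3847, 0.3091]
tool_rot: [0.673, -0.215, -0.376, -0.6]
force: [0.2, -1.3, 0.6]
width: 0.0596
```

Run:
```python
from h import *
s=arm.read_state();print(s['time'],s['tcp_pos'])
im=arm.read_camera('wrist')[:,:,::-1];w=arm.get_calibration('wrist');p=proj(w,np.array([.534,-.354,.19]));print(p)
x,y=np.clip(p.astype(int),[75,60],[565,340])
cv2.imwrite('pics/d1.png',np.hstack([cv2.resize(im,(400,250)).copy(),np.zeros((250,400,3),np.uint8)]) if 0 else np.vstack([cv2.resize(im[y-60:y+60,x-75:x+75],(500,400),interpolation=2),cv2.resize(im,(500,200))]))
```

```text
20.15 [ 0.40951072 -0.38470146  0.30907666]
[316.20788154 197.1814201 ]
```

View pics/d1.png

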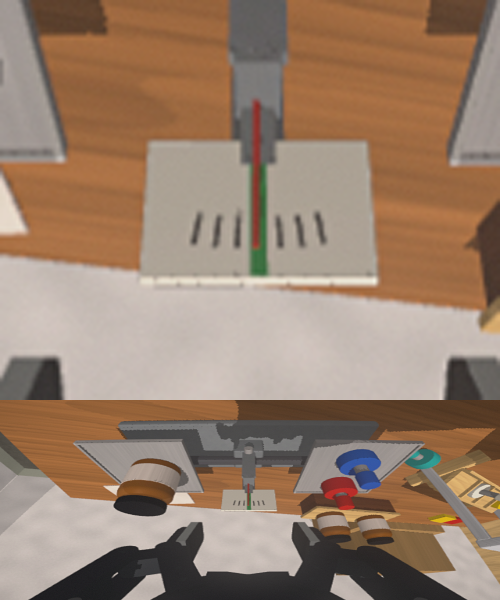

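The red pointer at (256,230) in the crop lies in the green band (250–266), about 0.006 rad from the middle. Red and blue stand upright on the pan, and the arm is clear of everything.

```bash
python3 -c "
from plant import arm
print(arm.close_job(),arm.read_state()['time'])"
```

```text
the job is handed in; nothing more can be done
the job is handed in; nothing more can be done
```

The jar weighs about 700 g, balanced by the red 400 g and blue 300 g weights, and I handed the job in at about 20 s of the 72 s allowed.

- **Placing:** I set the red weight on the pan first. The beam stayed near 0.15 rad, which pointed to 700 g, so I added the smaller blue weight from the rack. White and yellow stayed in the rack, and I did not touch the jars, scoop or look-alike weights.
- **Last check:** One wrist-camera view of the dial, taken about 2 s after release, showed the red pointer inside the green band, about 0.006 rad off centre. Both weights stood upright on the pan and the gripper was clear. I did not take a second picture to confirm the pointer was still.
- **Disagreement:** While closing on each weight the wrist felt about 7–8 N. For the red one this was probably the fingertips touching its foot. It is well under the limits, and both grips held.

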